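# Ballast disc into the glider's nose pocket

### The job

The glider's fuselage lies on its side on the building board. With your fingertips only, nudge the loose steel ballast disc along the wooden nose until it drops flat into its round pocket, then push the keeper plate round by its little peg until it covers the disc and rests against its stop pin. Push gently, pick nothing up and pinch nothing, and leave the sanding block, glue bottle and knife where they lie.

Things in the scene. Friction and masses are not known exactly. Their poses are not given: they have to be found in the camera images.
- fuselage: The fixed board and glider fuselage, its place and yaw differ. Origin on the table under the pocket's axis; +x to the tail boom, +z up. The nose's flat upper face is 49 mm above the table, 24 above the board; it reaches 46 mm either side in y, from x = -30 (rounding off to the nose tip at -100) to x = 180 mm. Three 16 mm wide scrap blocks, 12 mm high, stand against the fuselage on the board.
- pocket (a point): Centre of the mouth of the round ballast pocket, level with the upper face of the wooden nose: a blind hole 44 mm in diameter and 11.5 mm deep, flat floor, sharp rim. Axes as fuselage.
- disc_centre (a point): Centre (half-way up) of the loose steel ballast disc, 40 mm in diameter, 10 mm thick, about 0.1 kg. It starts flat on the face, 62 to 118 mm behind the pocket (+x) and up to 22 mm off the centre line, its centre 5 mm above the face. Seated in the pocket its centre is 6.5 mm and its top 1.5 mm below the face.
- keeper (a joint): Angle of the keeper in rad: 0 = shut, the plate pointing along the fuselage's +x over the pocket, against its stop (a brass pin 7 mm high, 10 mm behind the pivot, 15.5 mm to its -y side). It grows as the keeper swings open, anticlockwise from above (towards +y), to 2.3 at most. Starts at 1.45 to 2.1, stays where it is left; light friction, about 1 N at the peg.
- keeper_pivot (a point): The keeper's pivot, a flat brass screw head 12 mm across on the fuselage's centre line, 36 mm ahead (-x) of the pocket's centre; this point is level with the face. Axes as fuselage. The keeper is an aluminium plate 24 mm wide, 3 mm thick, with round ends, its top 3.7 mm above the face; it reaches 64 mm from the pivot.
- keeper_peg (a point): Top centre of the keeper's brass finger peg, 8 mm in diameter, standing 11 mm above the plate (top 14.7 mm above the face), 52 mm from the pivot. Its x axis points from the pivot out along the plate.
- sanding_block: Bystander: wooden sanding block with abrasive paper, 110 x 43 x 25 mm, lying on the board beside the fuselage (-y side). Origin at the centre of its underside.
- glue: Bystander: small upright glue bottle, 34 mm in diameter, 82 mm tall, standing on the board on the -y side. Origin at the centre of its underside.
- knife: Bystander: craft knife with red handle, about 165 mm long, 10 mm high, lying on the board on the +y side. Origin at the middle of its underside; x along it.
Mind the look-alikes: they are no part of the job. Of the things shaped like the part that bears disc_centre, the bare steel one is meant.

How it is judged:
On the way, in this order (a step that is already met when the one before it is completed fails the run):
1. the disc lies flat in its pocket, the keeper still open (z of disc_centre in the frame of pocket below -0.005 m and horizontal distance between disc_centre and pocket below 0.004 m and angle between disc_centre's own z axis and vertical below 0.06 rad and value of joint keeper above 1 rad), for 0.2 s.
2. the keeper has been pushed shut over the disc (value of joint keeper below 0.12 rad), for 0.2 s.
At the end, for the whole second after the job is handed in: The disc lies flat on the pocket's floor (centre within 4 mm of the pocket's axis, at least 5 mm below the face, tilted less than 0.06 rad) and the keeper is shut (within 0.12 rad of its stop) (z of disc_centre in the frame of pocket below -0.005 m and horizontal distance between disc_centre and pocket below 0.004 m and angle between disc_centre's own z axis and vertical below 0.06 rad and value of joint keeper below 0.12 rad); the robot touches nothing.
It fails at once if the disc is lifted or stood up (its centre more than 6 mm above where it lies on the face) (z of disc_centre in the frame of pocket above 0.011 m).
It fails at once if the disc is pushed off the fuselage (z of disc_centre in the frame of pocket below -0.012 m).
It fails at once if the disc is pinched or pushed roughly (more than 25 N) (contact force between the fingers and disc above 25 N).
It fails at once if the keeper or its peg is pinched or pushed roughly (more than 25 N) (contact force between the fingers and keeper above 25 N).
It fails at once if the sanding block, glue bottle or knife is moved more than 15 mm (distance of any of sanding_block, glue, knife from where it was at the start of the episode above 0.015 m).
It also fails if it takes over 45 s, if anything falls off the work surface, if the arm or the gripper's body presses on something with over 40 N, if the wrist force passes 120 N, or if a joint passes its speed limit or range.

### The arm

A 6-joint arm with a two-finger parallel gripper is mounted at the origin on the work surface. World frame = base frame: x ahead of the robot, y to its left, z up, the work surface at z = 0. Lengths are in m, angles in rad, forces in N, time in s.
With the tool pointing down it reaches from about 0.25 to 0.775 m from the base axis. Payload 4 kg.
Tool frame: the origin (TCP) lies at the very end of the fingers, on their centre line; the grasp point (between the pads) lies 19 mm behind it; y points along the fingers, x is the direction in which the jaws open and shut, and the axes are right-handed (so a half turn about y gives the same grasp; the last joint's range is limited). The gripper opens to 94 mm and grips with 3 to 60 N. Pads are 16 mm wide; open, the fingers measure 119 mm over their backs; the gripper's body (75 mm by 177 mm) begins 78 mm behind the grasp point.
Start: joints at [1.077, 0.087, 1.371, -0, 1.684, -0.103], TCP at [0.21, 0.509, 0.206] pointing down, gripper open.
Joint ranges: [-3.1, 3.1], [-0.76, 2.03], [0.27, 2.55], [-1.08, 4.22], [0.17, 2.65], [-2.57, 2.57]. Speed limits (rad/s): [2.79, 2.79, 3.14, 3.14, 3.14, 3.14].

### API

Orientations are given as [roll, pitch, yaw] about the fixed x, y, z axes, in that order (R = Rz(yaw) Ry(pitch) Rx(roll)).
In Python, from bench import robot gives the robot as it stands.
- The arm moves only by the shell command python3 -m handwheel 'ROWS' [OPENING]. ROWS is JSON, a list of rows, each an object with "delta_pos": the shift along the tool's x, y, z in mm, a list of three; "yaw": the turn about the tool's y in rad. A call has 1 to 12 rows; each row is the pose to reach, as a shift and turn from the pose commanded when the call began, along the tool's axes at that moment; what a row does not reach only later rows make up. A row lasts 1/10 s, in which the tool goes at most 50 mm and 8.59 degrees, less where a joint would pass 70% of its speed; a pose out of reach is approached as far as the arm can. A call with a gripper value outside its range is refused whole. OPENING is the closure in counts, from 0 (fully open) to 255 (shut), set as the call begins (- or left out, the last holds). The fingers move at their own pace and stop on an object; the grip force is fixed at half the most. Time passes only in rows, so rows that repeat a pose let the fingers close. It gives the time, the measured TCP pose, the force and the opening at its end, in the units of the state.
- robot.get_obs(): the state, without advancing time (a new reading comes with each control period).
- robot.snapshot(name): name is "scene" or "top" or "wrist"; returns a dict with "image" (400x640x3 uint8, red, green, blue), "fx", "fy", "cx", "cy" (pixels), "k1" (the pictures are not rectified: a ray, as slopes to the right and down, at radius r is drawn at 1 + k1 r^2 times it, then the intrinsics apply), "rvec" (rotation vector, rad) and "tvec" (3), from world to camera coordinates, as OpenCV has them. Camera axes: x right, y down, z forward; pixel columns grow to the right and rows downward; lengths in m; the calibration is good to about 2 mm. A picture is of the moment at which its call begins. There is no depth.
- robot.close_job(): hands the job in, once; it reports no verdict.
The state is a dict: "time": time; "joint_positions": joint angles; "qvel": joint speeds; "joint_torque": joint torques, N m; "tool_pos": TCP position; "ee_rot": TCP orientation; "wrist_force": force on the tool from outside, world axes, zero at the start; "wrist_torque": the same for the moment, N m; "width": finger opening in m.
Only numpy, scipy, OpenCV 4.12 (cv2) and the standard library are available. Lean on these libraries where they do the work, as an engineer would, in place of code of your own. Each camera call takes 0.05 s, during which the arm holds its last target.

## Working session

There is one attempt and no reset: what is moved stays moved. The work goes in short steps, Python scripts to look and compute and a shell command to move; the robot and the scene stay as the last step left them, time stands still between calls to the robot, and variables do not carry over. Pictures are saved under pics/ and viewed, and the job is handed in when it is done.

```bash
ls; mkdir -p pics
python3 - <<'E'
from bench import robot
import cv2
o=robot.get_obs(); print(o)
for n in ["scene","top","wrist"]:
    s=robot.snapshot(n); cv2.imwrite(f"pics/{n}0.png",cv2.cvtColor(s["image"],cv2.COLOR_RGB2BGR))
    print(n,{k:v for k,v in s.items() if k!="image"})
E
```

```text
pics
{'time': 0.0, 'joint_positions': array([ 1.07687873e+00,  8.79387695e-02,  1.37220310e+00, -2.97558190e-05,
        1.68359539e+00, -1.03139215e-01]), 'qvel': array([ 0.00058395,  0.00158542, -0.00108727,  0.00054566, -0.00161796,
       -0.00116424]), 'joint_torque': array([ 5.24633851e-04, -3.40159786e+01, -3.02439737e+01,  7.18385051e-02,
        3.23344523e-02, -1.75004234e-04]), 'tool_pos': array([0.20927931, 0.50805126, 0.204339  ]), 'ee_rot': array([-1.57060494,  0.00213625,  1.18001483]), 'wrist_force': array([-0.51949517,  0.25274473, -0.52829081]), 'wrist_torque': array([ 0.01608357, -0.06662047,  0.03800381]), 'width': 0.09379546741893038}
scene {'fx': 426.004222875099, 'fy': 426.004222875099, 'cx': 326.51074300451256, 'cy': 192.13666602514084, 'k1': -0.04074110698191261, 'rvec': array([ 2.05134591,  1.53755792, -0.55208505]), 'tvec': array([-0.14818324, -0.43037628,  1.19590929])}
top {'fx': 416.68509450539466, 'fy': 416.68509450539466, 'cx': 318.06772087531226, 'cy': 194.7768477068722, 'k1': -0.06222989839332969, 'rvec': array([ 2.14763544, -2.14918534,  0.14553292]), 'tvec': array([-0.02729542,  0.59608682,  0.81812813])}
wrist {'fx': 350.20642347455805, 'fy': 350.20642347455805, 'cx': 325.60888413083325, 'cy': 201.67125029482835, 'k1': -0.07755522388205868, 'rvec': array([-2.43773232, -1.63102466, -0.19527248]), 'tvec': array([-0.5488472 , -0.02516589,  0.39026264])}
```

View pics/scene0.png

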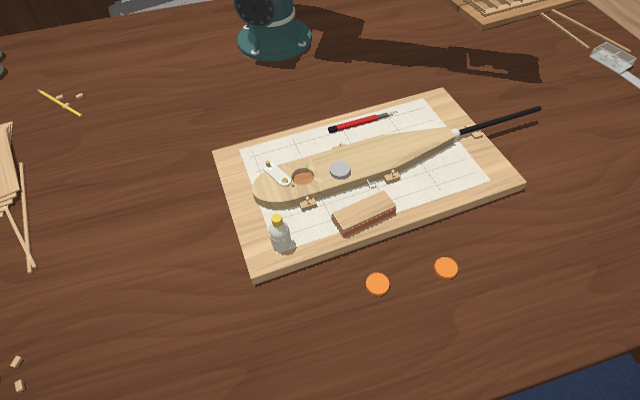

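View pics/top0.png

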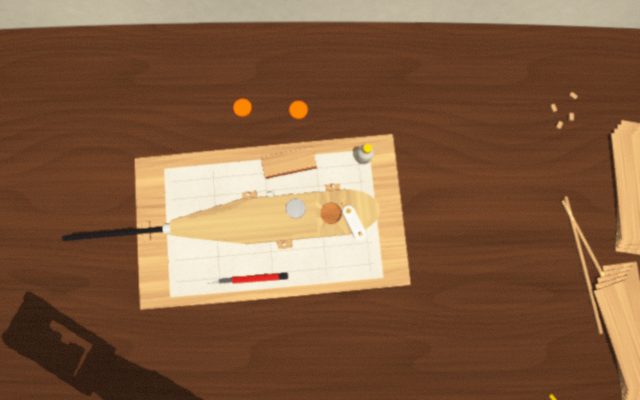

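View pics/wrist0.png

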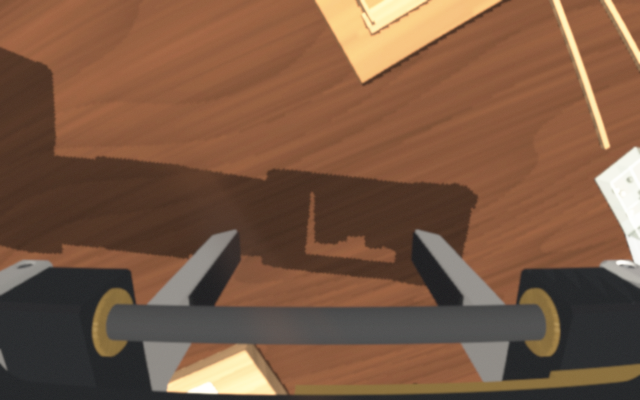

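Candidates for the disc are the grey one at top (295,208), scene (340,169), and two orange ones at top (242,107) and (298,110). The bare steel one is the grey disc on the nose. I'll check it in a crop and measure.

```bash
cat > h.py <<'E'
from bench import robot
import cv2, numpy as np
def K(s): return np.array([[s["fx"],0,s["cx"]],[0,s["fy"],s["cy"]],[0,0,1.]])
def D(s): return np.array([s["k1"],0,0,0,0.])
def ray(s,uv,z):
    p=cv2.undistortPoints(np.array(uv,float).reshape(-1,1,2),K(s),D(s)).reshape(-1,2)
    R=cv2.Rodrigues(s["rvec"])[0]; c=-R.T@s["tvec"]
    d=np.c_[p,np.ones(len(p))]@R
    return c+d*((z-c[2])/d[:,2])[:,None]
def proj(s,P): return cv2.projectPoints(np.array(P,float).reshape(-1,1,3),s["rvec"],s["tvec"],K(s),D(s))[0].reshape(-1,2)
def save(s,name,x0,y0,x1,y1,k):
    im=cv2.cvtColor(s["image"],cv2.COLOR_RGB2BGR)[y0:y1,x0:x1]
    cv2.imwrite("pics/"+name,cv2.resize(im,None,fx=k,fy=k,interpolation=cv2.INTER_CUBIC))
E
python3 - <<'E'
from h import *
s=robot.snapshot("top"); save(s,"top1.png",220,160,400,290,4)
t=robot.snapshot("scene"); save(t,"scene1.png",235,85,435,235,4)
import pickle; pickle.dump((s,t),open("snap.pkl","wb"))
def comps(s,mask,name):
    n,l,st,c=cv2.connectedComponentsWithStats(mask.astype(np.uint8))
    for i in range(1,n):
        if st[i,4]>12: print(name,st[i].tolist(),c[i].round(1))
for nm,q in (("top",s),("scene",t)):
    hsv=cv2.cvtColor(q["image"],cv2.COLOR_RGB2HSV); 
    roi=np.zeros(hsv.shape[:2],bool)
    if nm=="top": roi[180:260,180:390]=1
    else: roi[120:210,245:460]=1
    H,S,V=cv2.split(hsv)
    comps(q,roi&(S<45)&(V>90)&(V<205),nm+" grey"); comps(q,roi&(S<30)&(V>=215),nm+" white")
    comps(q,roi&(S>120),nm+" sat")
E
```

```text
top grey [286, 200, 7, 10, 16] [288.4 203.9]
top white [180, 180, 34, 18, 480] [195.6 187.8]
top white [214, 180, 52, 15, 558] [238.7 185.3]
top white [267, 180, 50, 9, 321] [288.1 183.2]
top white [319, 180, 42, 9, 173] [342.4 182.9]
top white [362, 180, 11, 15, 89] [367.  186.3]
top white [311, 187, 7, 3, 15] [314.2 188.3]
top white [275, 189, 18, 5, 43] [282.8 191.2]
top white [294, 188, 15, 5, 40] [300.4 189.6]
top white [259, 192, 6, 3, 13] [261.5 193.2]
top white [216, 194, 25, 9, 125] [227. 198.]
top white [180, 197, 34, 18, 322] [193.4 204.7]
top white [218, 206, 162, 54, 3109] [313.7 246.4]
top white [292, 209, 7, 8, 19] [295.8 213.7]
top white [180, 238, 38, 22, 684] [197.3 249.1]
top sat [374, 180, 16, 64, 628] [383.4 206.9]
top sat [327, 185, 13, 9, 67] [332.8 189.1]
top sat [243, 192, 13, 10, 60] [249.8 196.4]
top sat [318, 199, 33, 26, 468] [331.  211.9]
top sat [228, 203, 12, 6, 25] [233.3 205.1]
top sat [221, 206, 9, 6, 27] [223.9 208.2]
top sat [204, 208, 16, 7, 45] [212.2 211. ]
top sat [278, 240, 13, 8, 59] [284.3 242.6]
top sat [382, 245, 8, 15, 96] [385.7 251.8]
scene grey [329, 127, 23, 7, 23] [340.  130.7]
scene grey [400, 130, 60, 46, 182] [431.7 155.2]
scene grey [330, 161, 20, 18, 299] [339.4 169.5]
scene grey [316, 179, 68, 23, 180] [353.1 189.3]
scene grey [386, 178, 16, 7, 20] [394.2 181.8]
scene grey [260, 205, 13, 5, 13] [266.  207.8]
scene grey [282, 206, 18, 4, 28] [291.9 208.1]
scene white [245, 120, 201, 65, 3759] [320.4 143.7]
scene white [451, 128, 8, 6, 28] [454.6 130.6]
scene white [312, 142, 148, 68, 3427] [411.4 184. ]
scene white [260, 206, 7, 4, 13] [262.5 208.2]
scene sat [245, 120, 75, 21, 813] [270.  126.6]
scene sat [336, 120, 40, 11, 182] [352.1 123.9]
scene sat [266, 161, 4, 5, 15] [267.4 163. ]
scene sat [293, 172, 21, 12, 196] [302.8 177.7]
```

View pics/top1.png

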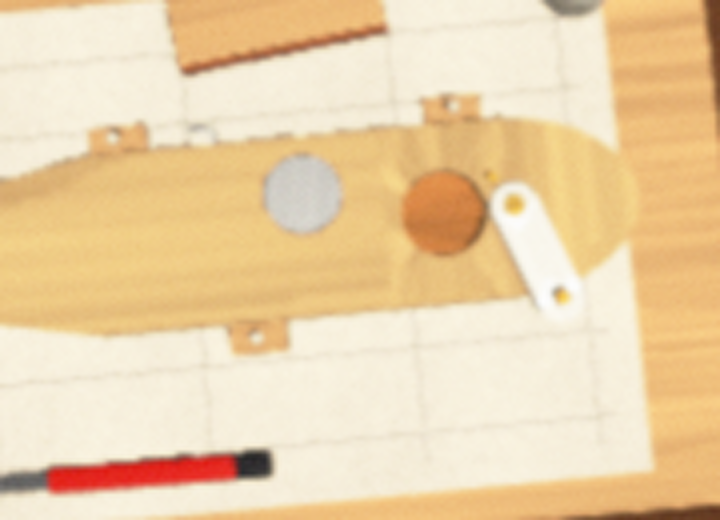

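View pics/scene1.png

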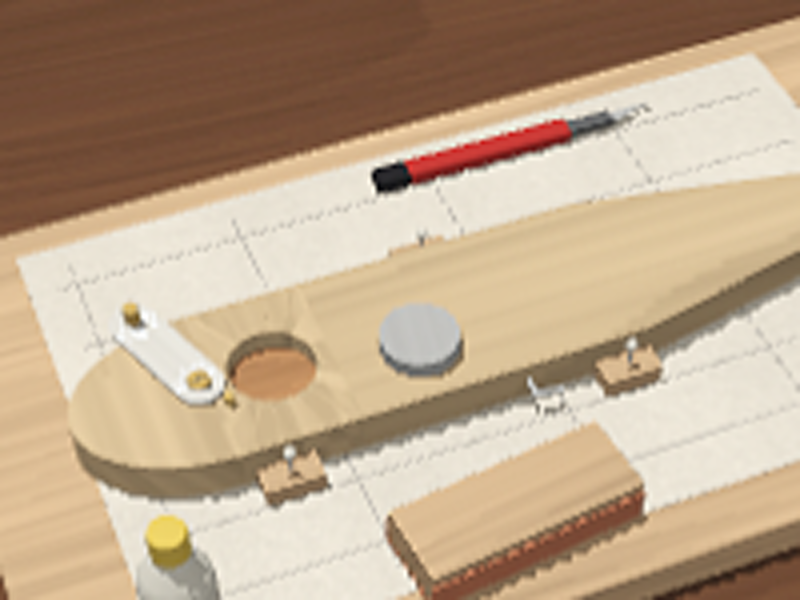

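The crop confirms a bare steel disc at top pixel (295,208). The pocket is at (331,212), the pivot at (348,210) and the peg at (360,233). Next I'll work out the metric positions.

Run:
```python
from h import *; import pickle
s,t=pickle.load(open("snap.pkl","rb"))
# crop pixel -> full
def f(p,x0,y0): return [x0+(p[0]+.5)/4-.5,y0+(p[1]+.5)/4-.5]
T={"disc":((302,194),.059),"pocket":((443,212),.049),"pivot":((513,204),.053),"peg":((563,294),.0637),"nose":((635,205),.049),
 "knifeR":((272,463),.035),"knifeL":((48,480),.035),"sb1":((186,72),.05),"sb2":((385,28),.05),"boom(full)":None}
for k,v in T.items():
    if v: print("top",k,ray(s,[f(v[0],220,160)],v[1])[0].round(4))
S={"disc":((420,335),.059),"pocket":((272,365),.049),"pivot":((199,380),.053),"peg":((131,309),.0637)}
for k,v in S.items(): print("scene",k,ray(t,[f(v[0],235,85)],v[1])[0].round(4))
# edges of fuselage in top
print("edges", ray(s,[f((100,149),220,160),f((500,118),220,160),f((105,334),220,160),f((480,303),220,160)],.049).round(4))
print("boom joint", ray(s,[[166,229.5],[65,238]],.04).round(4))
print("disc diam px", ray(s,[f((263,194),220,160),f((342,194),220,160),f((302,154),220,160),f((302,234),220,160)],.059).round(4))
print("glue", ray(s,[[367.5,148.5]],.107).round(4))
print("pocket edges", ray(s,[f((401,212),220,160),f((486,212),220,160),f((443,169),220,160),f((443,255),220,160)],.049).round(4))
```

```text
top disc [0.5665 0.0184 0.059 ]
top pocket [ 0.5584 -0.0527  0.049 ]
top pivot [ 0.562  -0.0881  0.053 ]
top peg [ 0.516  -0.1117  0.0637]
top nose [ 0.5618 -0.1504  0.049 ]
top knifeR [0.4319 0.0341 0.035 ]
top knifeL [0.423 0.148 0.035]
top sb1 [0.6305 0.079  0.05  ]
top sb2 [ 0.6534 -0.0233  0.05  ]
scene disc [0.566  0.0193 0.059 ]
scene pocket [ 0.5554 -0.0515  0.049 ]
scene pivot [ 0.5578 -0.0875  0.053 ]
scene peg [ 0.5137 -0.1103  0.0637]
edges [[ 0.5908  0.1226  0.049 ]
 [ 0.6066 -0.0821  0.049 ]
 [ 0.4966  0.118   0.049 ]
 [ 0.5123 -0.0712  0.049 ]]
boom joint [[0.5242 0.2859 0.04  ]
 [0.5055 0.5015 0.04  ]]
disc diam px [[ 0.5665  0.038   0.059 ]
 [ 0.5665 -0.0017  0.059 ]
 [ 0.5868  0.0185  0.059 ]
 [ 0.5464  0.0182  0.059 ]]
glue [[ 0.6773 -0.1236  0.107 ]]
pocket edges [[ 0.5584 -0.0314  0.049 ]
 [ 0.5583 -0.0746  0.049 ]
 [ 0.5804 -0.0528  0.049 ]
 [ 0.5365 -0.0526  0.049 ]]
```

Estimates in world metres:
- Pocket (0.558,-0.0525), fuselage yaw about 1.655.
- Disc (0.5665,0.0184).
- Peg (0.515,-0.111), with the keeper at about 1.96 rad.

The plan is to set the fingers 24 mm apart and use them as a cup behind the disc, then push towards the pocket. First I move above a point behind the disc.

```bash
python3 -m handwheel '[{"delta_pos":[-28,0,-51],"yaw":0.14},{"delta_pos":[-56,0,-101],"yaw":0.28},{"delta_pos":[-83,0,-152],"yaw":0.42},{"delta_pos":[-111,0,-202],"yaw":0.56},{"delta_pos":[-139,0,-253],"yaw":0.7},{"delta_pos":[-167,0,-304],"yaw":0.84},{"delta_pos":[-195,0,-354],"yaw":0.98},{"delta_pos":[-222,0,-405],"yaw":1.12},{"delta_pos":[-250,0,-455],"yaw":1.26},{"delta_pos":[-278,0,-506],"yaw":1.294},{"delta_pos":[-278,0,-506],"yaw":1.294},{"delta_pos":[-278,0,-506],"yaw":1.294}]' 190
python3 - <<'E'
from h import *
print(robot.get_obs())
E
```

```text
time: 1.45
tool_pos: [0.5731, 0.0553, 0.2048]
ee_rot: [-1.572, 0.0, -0.117]
wrist_force: [0.4, 0.7, 0.6]
width: 0.0237
{'time': 1.45, 'joint_positions': array([-1.68807163e-03,  1.45127849e-01,  1.30826364e+00, -8.92767802e-04,
        1.68853289e+00,  1.15549341e-01]), 'qvel': array([-0.35013244,  0.30795223, -0.34638168,  0.02916257,  0.05430369,
       -0.36125967]), 'joint_torque': array([  0.11908238, -37.64974594, -29.7883755 ,  -0.17296894,
        -0.11769968,   0.18552013]), 'tool_pos': array([0.57306666, 0.05532183, 0.20478246]), 'ee_rot': array([-1.57171528e+00,  2.27243185e-04, -1.17342239e-01]), 'wrist_force': array([0.41045864, 0.7386379 , 0.62755478]), 'wrist_torque': array([-0.0801394 ,  0.04565863, -0.0192152 ]), 'width': 0.02365333134485992}
```

```bash
python3 -m handwheel '[{"delta_pos":[0,45,0],"yaw":0},{"delta_pos":[0,90,0],"yaw":0},{"delta_pos":[0,115,0],"yaw":0},{"delta_pos":[0,115,0],"yaw":0}]'
python3 - <<'E'
from h import *
s=robot.snapshot("wrist"); save(s,"w2.png",0,0,640,400,1)
t=robot.snapshot("scene"); save(t,"s2.png",235,85,435,235,4)
o=robot.get_obs(); print(o["tool_pos"],o["ee_rot"],o["qvel"].round(3))
E
```

```text
time: 1.85
tool_pos: [0.5678, 0.0585, 0.0849]
ee_rot: [-1.572, 0.011, -0.114]
wrist_force: [-0.5, 0.3, -0.0]
width: 0.0241
[0.57160983 0.05877823 0.09082969] [-1.57072084e+00  1.38328974e-04 -1.13987037e-01] [ 0.001 -0.028 -0.049  0.002 -0.002 -0.001]
```

View pics/w2.png

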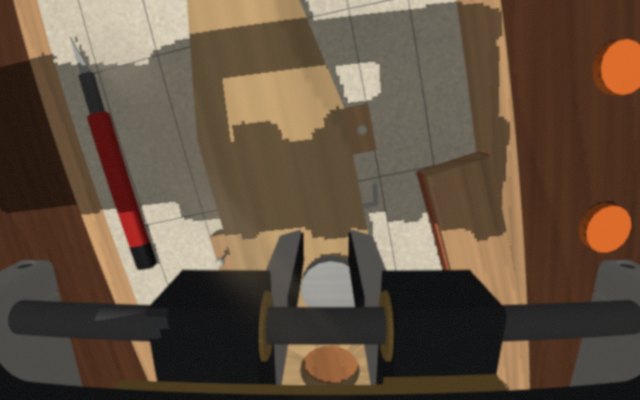

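View pics/s2.png

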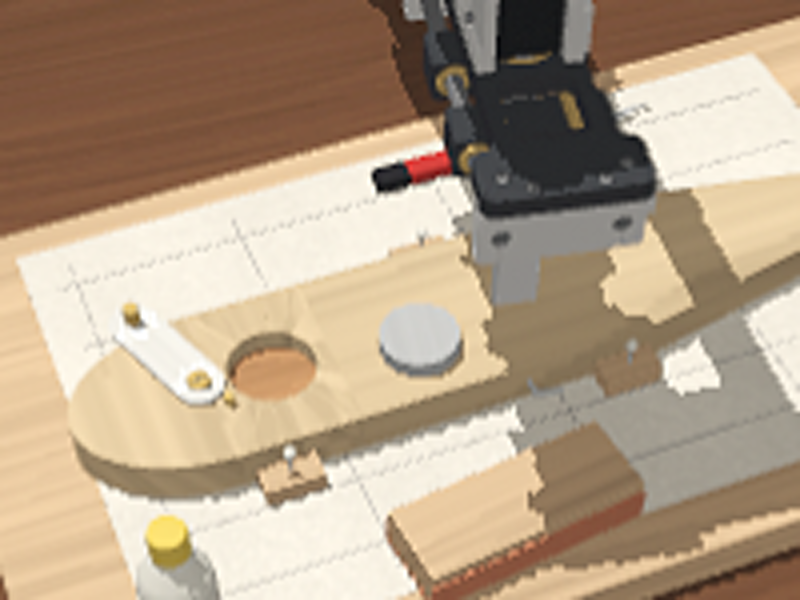

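The wrist view shows the disc at (328,285), centred between the fingers, and the pocket at (330,365) in line behind it. I'll descend slowly because of the servo overshoot.

```bash
python3 -m handwheel '[{"delta_pos":[0,7,0],"yaw":0},{"delta_pos":[0,15,0],"yaw":0},{"delta_pos":[0,22,0],"yaw":0},{"delta_pos":[0,27,0],"yaw":0},{"delta_pos":[0,31,0],"yaw":0},{"delta_pos":[0,34,0],"yaw":0},{"delta_pos":[0,36,0],"yaw":0},{"delta_pos":[0,37,0],"yaw":0},{"delta_pos":[0,37,0],"yaw":0}]'
python3 - <<'E'
from h import *
t=robot.snapshot("scene"); save(t,"s3.png",285,115,385,190,8)
o=robot.get_obs(); print(o["tool_pos"],o["wrist_force"])
E
```

```text
time: 2.85
tool_pos: [0.5715, 0.0588, 0.0534]
ee_rot: [-1.571, 0.0, -0.114]
wrist_force: [-0.7, 0.6, 0.3]
width: 0.0239
[0.57159151 0.05879956 0.05360702] [ 0.36804724 -0.2889228   0.50120505]
```

View pics/s3.png

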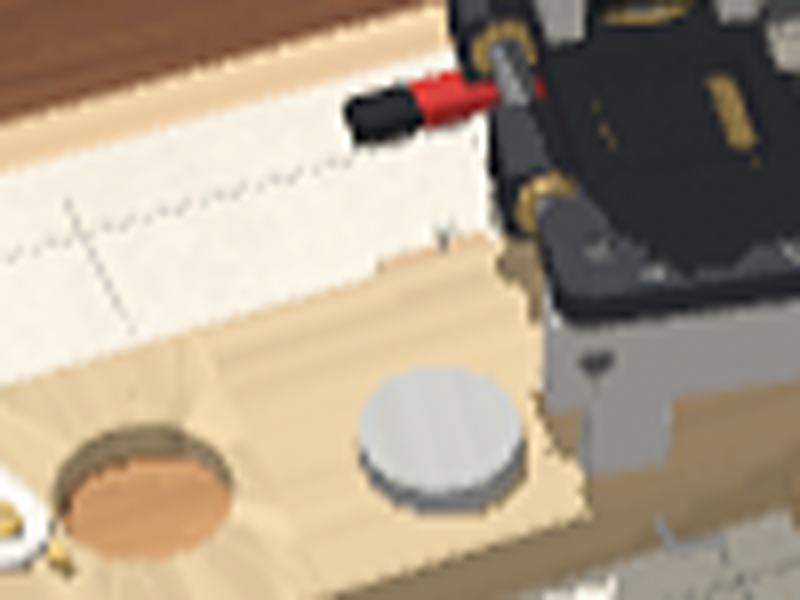

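The fingertips hover about 4.5 mm above the face behind the disc. I'll make the first, partial push at about 50 mm/s.

```bash
python3 -m handwheel '[{"delta_pos":[0,0,-5],"yaw":0},{"delta_pos":[0,0,-10],"yaw":0},{"delta_pos":[0,0,-14],"yaw":0},{"delta_pos":[0,0,-18],"yaw":0},{"delta_pos":[0,0,-23],"yaw":0},{"delta_pos":[0,0,-28],"yaw":0},{"delta_pos":[0,0,-34],"yaw":0},{"delta_pos":[0,0,-40],"yaw":0},{"delta_pos":[0,0,-46],"yaw":0},{"delta_pos":[0,0,-52],"yaw":0},{"delta_pos":[0,0,-57],"yaw":0},{"delta_pos":[0,0,-60],"yaw":0}]'
python3 - <<'E'
from h import *
t=robot.snapshot("scene"); save(t,"s4.png",245,115,345,190,8)
u=robot.snapshot("top"); save(u,"t4.png",260,160,400,265,5)
o=robot.get_obs(); print(o["tool_pos"],o["wrist_force"])
E
```

```text
time: 4.1
tool_pos: [0.5646, -0.0014, 0.0535]
ee_rot: [-1.571, -0.0, -0.114]
wrist_force: [0.0, 1.4, 0.4]
width: 0.0239
[ 0.56461458 -0.00150976  0.05347162] [-0.70836015 -0.41104506 -0.2568722 ]
```

View pics/s4.png

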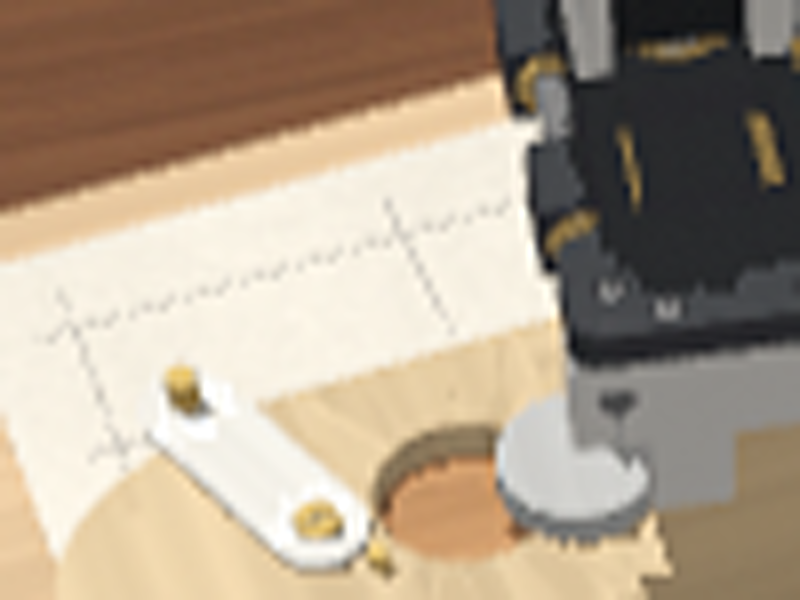

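View pics/t4.png

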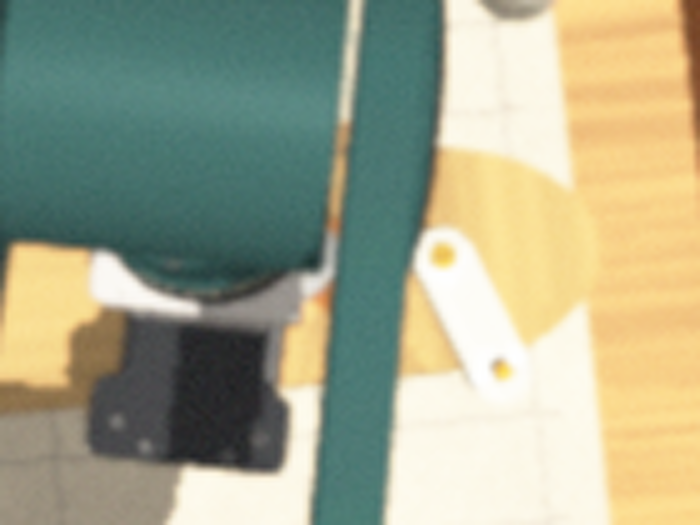

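Run:
```python
from h import *
import pickle
s,t=pickle.load(open("snap.pkl","rb"))
print(ray(t,[[245+573.5/8-.5,115+465/8-.5]],.059), ray(t,[[245+465/8-.5,115+493/8-.5]],.049))
```

```text
[[ 0.56341934 -0.02635182  0.059     ]] [[ 0.55600209 -0.05166006  0.049     ]]
```

The lateral target needs to be better than 2 mm, so I'll fit the rim and disc outlines in the clear initial pictures.

Run:
```python
from h import *; import pickle
s,t=pickle.load(open("snap.pkl","rb"))
# draw the circle predictions for candidates on zoomed images
def circ(c,r,z):
    a=np.linspace(0,2*np.pi,73); return np.c_[c[0]+r*np.cos(a),c[1]+r*np.sin(a),0*a+z]
def draw(q,x0,y0,x1,y1,k,items,name):
    im=cv2.cvtColor(q["image"],cv2.COLOR_RGB2BGR)[y0:y1,x0:x1]; im=cv2.resize(im,None,fx=k,fy=k,interpolation=cv2.INTER_CUBIC)
    for P,col in items:
        p=(proj(q,P)+.5-[x0,y0])*k-.5; cv2.polylines(im,[np.round(p).astype(int)],False,col,1)
    cv2.imwrite("pics/"+name,im)
it=lambda pk,dc:[(circ(pk,.022,.049),(0,0,255)),(circ(pk,.022,.0375),(255,0,0)),(circ(dc,.020,.059),(0,160,0))]
draw(s,280,190,350,235,10,it((.5584,-.0527),(.5665,.0184)),"d_top.png")
draw(t,285,150,360,200,10,it((.556,-.0517),(.566,.0193)),"d_scene.png")
```

```text
(no output)
```

View pics/d_top.png

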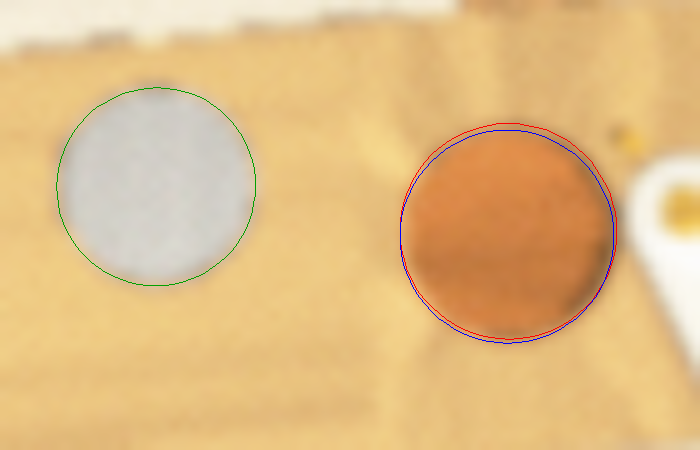

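View pics/d_scene.png

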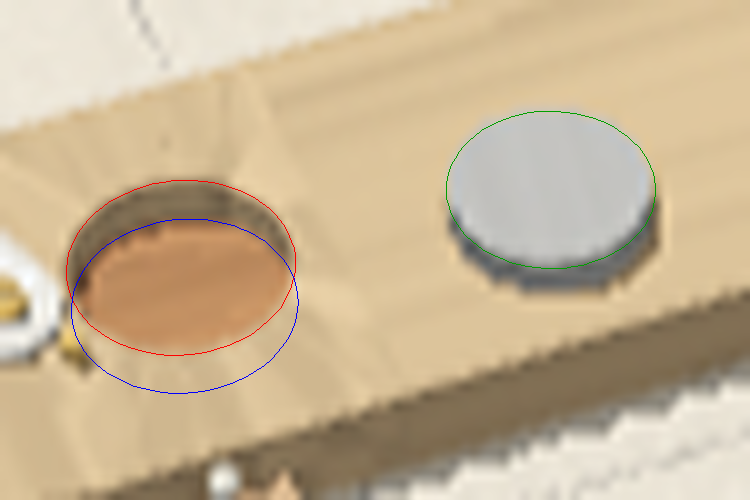

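Run:
```python
from h import *
t=robot.snapshot("scene")
def circ(c,r,z):
    a=np.linspace(0,2*np.pi,73); return np.c_[c[0]+r*np.cos(a),c[1]+r*np.sin(a),0*a+z]
x0,y0,x1,y1,k=285,150,345,190,12
im=cv2.cvtColor(t["image"],cv2.COLOR_RGB2BGR)[y0:y1,x0:x1]; im=cv2.resize(im,None,fx=k,fy=k,interpolation=cv2.INTER_CUBIC)
for P,col in [(circ((.556,-.0517),.022,.049),(0,0,255)),(circ((.5613,-.0256),.02,.059),(0,160,0)),(circ((.5634,-.0264),.02,.059),(255,0,0))]:
    p=(proj(t,P)+.5-[x0,y0])*k-.5; cv2.polylines(im,[np.round(p).astype(int)],False,col,1)
cv2.imwrite("pics/d5.png",im)
```

```text
(no output)
```

View pics/d5.png

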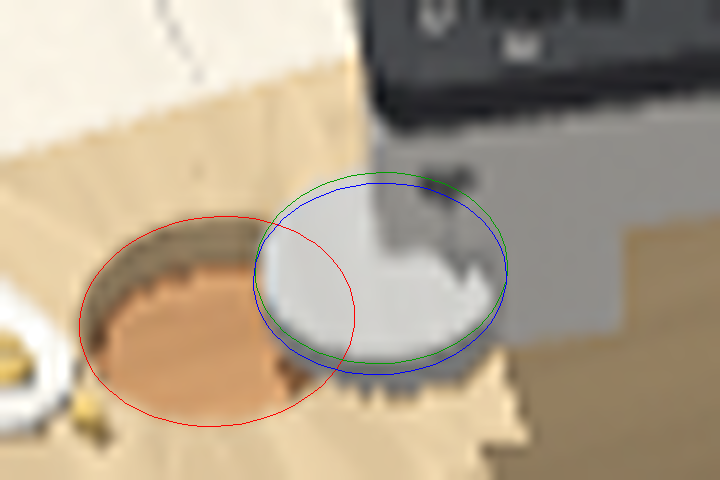

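I'll push the rest of the way, slowly, with a 1.5 mm sideways correction.

```bash
python3 -m handwheel '[{"delta_pos":[-0.3,0,-3],"yaw":0},{"delta_pos":[-0.6,0,-6],"yaw":0},{"delta_pos":[-0.9,0,-9],"yaw":0},{"delta_pos":[-1.2,0,-12],"yaw":0},{"delta_pos":[-1.5,0,-15],"yaw":0},{"delta_pos":[-1.5,0,-18],"yaw":0},{"delta_pos":[-1.5,0,-20],"yaw":0},{"delta_pos":[-1.5,0,-22],"yaw":0},{"delta_pos":[-1.5,0,-24],"yaw":0},{"delta_pos":[-1.5,0,-25],"yaw":0},{"delta_pos":[-1.5,0,-26],"yaw":0},{"delta_pos":[-1.5,0,-26],"yaw":0}]'
python3 - <<'E'
from h import *
t=robot.snapshot("scene"); save(t,"s6.png",265,140,345,200,10)
w=robot.snapshot("wrist"); save(w,"w6.png",200,200,460,400,3)
o=robot.get_obs(); print(o["tool_pos"],o["wrist_force"])
E
```

```text
time: 5.45
tool_pos: [0.56, -0.0268, 0.0532]
ee_rot: [-1.571, 0.0, -0.114]
wrist_force: [-0.4, -0.4, -0.0]
width: 0.0244
[ 0.56007136 -0.02661463  0.05333948] [-0.69699307  0.44775888  0.16835969]
```

View pics/s6.png

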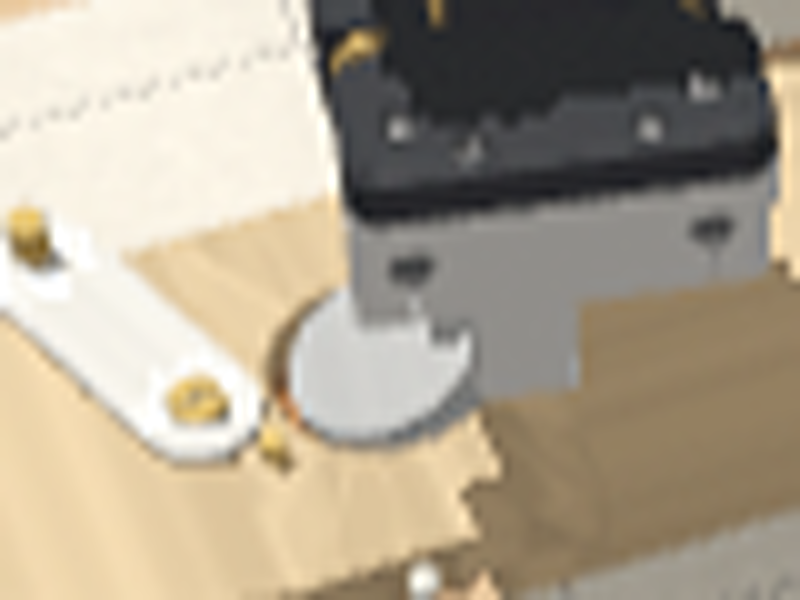

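View pics/w6.png

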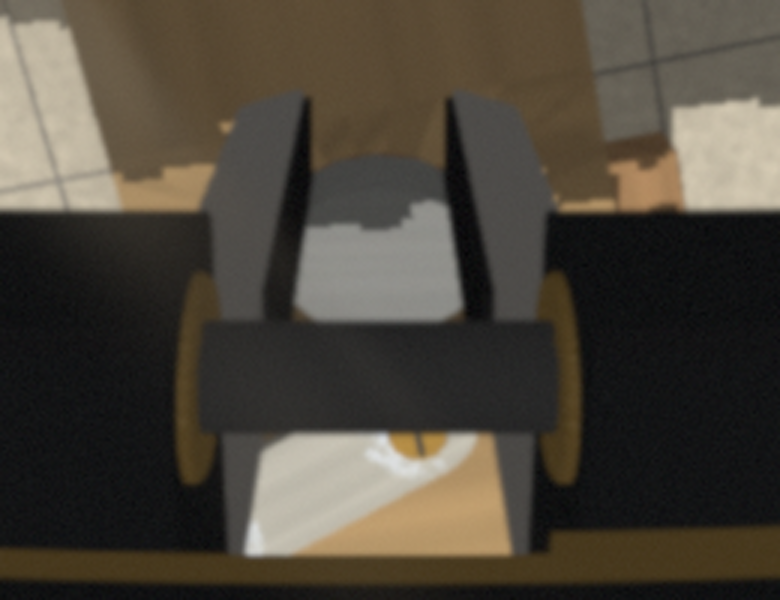

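The leading edge has dipped into the pocket at s6 (290,400), while the trailing edge still rides the rim. I'll push a few mm more.

```bash
python3 -m handwheel '[{"delta_pos":[0,0,-1],"yaw":0},{"delta_pos":[0,0,-2],"yaw":0},{"delta_pos":[0,0,-3],"yaw":0},{"delta_pos":[0,0,-3.5],"yaw":0},{"delta_pos":[0,0,-3.5],"yaw":0}]'
python3 - <<'E'
from h import *
t=robot.snapshot("scene"); save(t,"s7.png",265,140,345,200,10)
o=robot.get_obs(); print(o["tool_pos"],o["wrist_force"])
E
```

```text
time: 6.05
tool_pos: [0.5598, -0.0301, 0.0535]
ee_rot: [-1.571, -0.0, -0.114]
wrist_force: [0.2, 0.3, 0.5]
width: 0.0241
[ 0.55980776 -0.03005988  0.05347473] [-0.25502011  0.28116627 -0.141673  ]
```

View pics/s7.png

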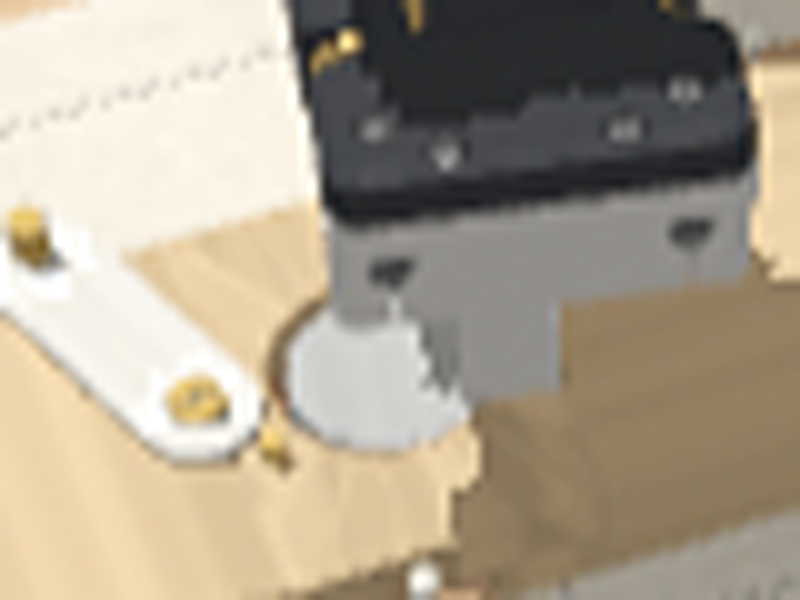

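The disc top now sits below the near rim. I'll back off, raise, and verify from above.

```bash
python3 -m handwheel '[{"delta_pos":[0,0,2],"yaw":0},{"delta_pos":[0,-10,4],"yaw":0},{"delta_pos":[0,-40,10],"yaw":0},{"delta_pos":[0,-60,60],"yaw":0},{"delta_pos":[0,-60,110],"yaw":0},{"delta_pos":[0,-60,140],"yaw":0},{"delta_pos":[0,-60,140],"yaw":0}]' 255
python3 - <<'E'
from h import *
t=robot.snapshot("scene"); save(t,"s8.png",265,140,345,200,10)
t=robot.snapshot("top"); save(t,"t8.png",290,180,390,255,8)
o=robot.get_obs(); print(o["tool_pos"],o["ee_rot"],o["width"])
E
```

```text
time: 6.8
tool_pos: [0.5761, 0.1135, 0.1147]
ee_rot: [-1.569, -0.002, -0.108]
wrist_force: [-0.0, -0.0, -0.0]
width: 0.0006
[0.5757659  0.10967265 0.11402161] [-1.57131215e+00 -5.89716665e-04 -1.12098148e-01] 0.00016615133838488138
```

View pics/s8.png

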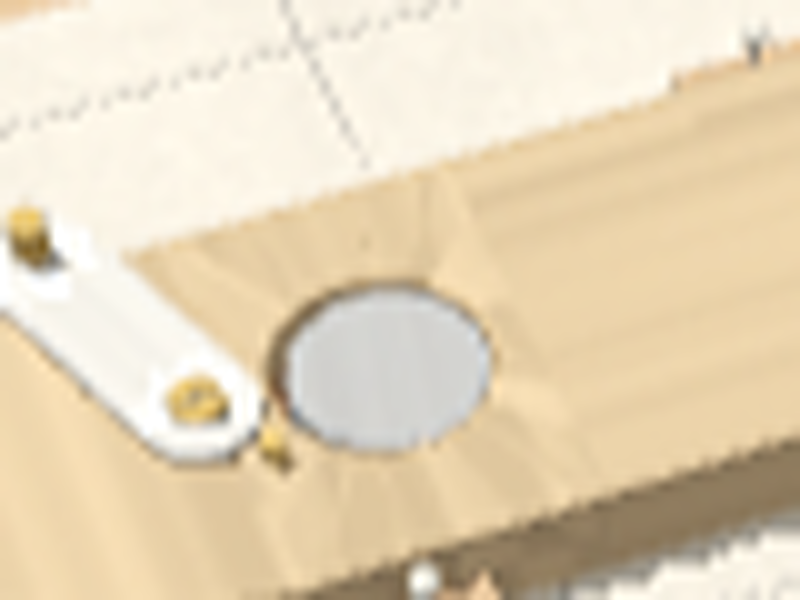

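View pics/t8.png

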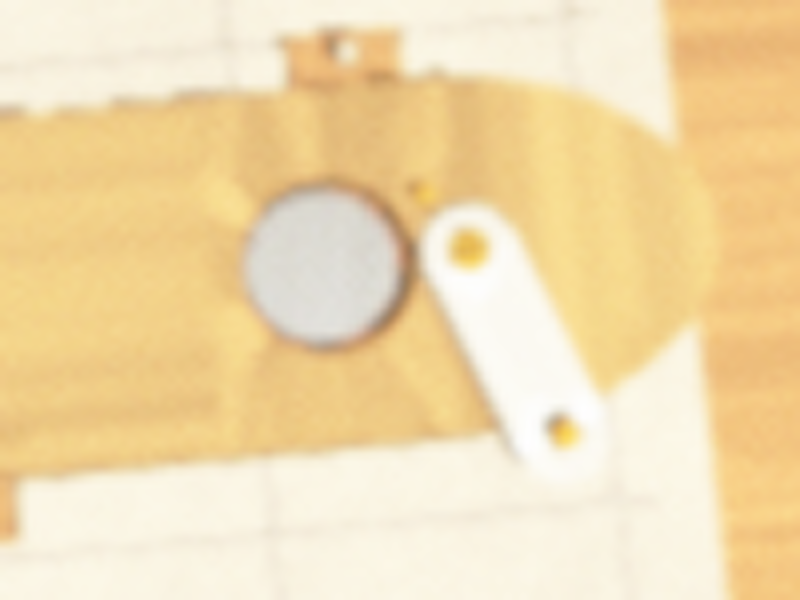

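The disc is flat in its pocket in both views: t8 (327,265), with a thin even rim all round. Next is the keeper path, pushing the peg with shut fingers on the flat +z face.

```bash
cat > path.py <<'E'
from h import *
import sys
piv=np.array([.5605,-.0882]); yawf=1.655
def tcp(a,back,z=.0575):
    th=yawf+a; d=np.array([np.sin(th),-np.cos(th)]); P=piv+.052*np.array([np.cos(th),np.sin(th)])
    return np.r_[P-back*d,z], th-np.pi
def rel(p,yaw,pc,yc):  # mm in tool axes of commanded pose (pc,yc)
    X=np.array([np.cos(yc),np.sin(yc),0]);Z=np.array([-np.sin(yc),np.cos(yc),0]);Y=np.array([0,0,-1.])
    d=p-pc; return (np.array([d@X,d@Y,d@Z])*1e3).round(1), round(-(yaw-yc),3)
E
python3 - <<'E'
from path import *
s=robot.snapshot("top")
f=lambda u,v:[290+(u+.5)/8-.5,180+(v+.5)/8-.5]
pv=ray(s,[f(469,247)],.0535)[0]; pg=ray(s,[f(565,430)],.0637)[0]
d=pg-pv; print(pv,pg,np.hypot(*d[:2]),np.arctan2(d[1],d[0])%(2*np.pi)-yawf)
t=robot.snapshot("scene")
g=lambda u,v:[265+(u+.5)/10-.5,140+(v+.5)/10-.5]
print(ray(t,[g(198,399)],.0535),ray(t,[g(28,216)],.0637), ray(t,[g(388,368)],.0475))
o=robot.get_obs(); print(o["tool_pos"],o["ee_rot"])
p,y=tcp(1.96,.025,.100); print(p,y,rel(p,y,o["tool_pos"],o["ee_rot"][2]))
E
```

```text
[ 0.56232479 -0.08866002  0.0535    ] [ 0.51566829 -0.11132074  0.0637    ] 0.05186846085289136 1.9387290345738692
[[ 0.55780707 -0.08750384  0.0535    ]] [[ 0.51179007 -0.11002384  0.0637    ]] [[ 0.55569019 -0.05024068  0.0475    ]]
[0.57570539 0.10820655 0.11370284] [-1.57134894e+00 -1.41862244e-04 -1.14799816e-01]
[ 0.525617   -0.13415842  0.1       ] 0.4734073464102071 (array([ -22. ,   13.7, -246.5]), np.float64(-0.588))
```

```bash
python3 -m handwheel '[{"delta_pos":[-4,0,-35],"yaw":-0.1},{"delta_pos":[-8,0,-80],"yaw":-0.22},{"delta_pos":[-12,3,-125],"yaw":-0.34},{"delta_pos":[-16,6,-170],"yaw":-0.46},{"delta_pos":[-20,10,-210],"yaw":-0.56},{"delta_pos":[-22,13,-237],"yaw":-0.588},{"delta_pos":[-22,13,-246.5],"yaw":-0.588},{"delta_pos":[-22,13,-246.5],"yaw":-0.588},{"delta_pos":[-22,13,-246.5],"yaw":-0.588}]'
python3 - <<'E'
from path import *
w=robot.snapshot("wrist"); save(w,"w9.png",0,0,640,400,1)
t=robot.snapshot("scene"); save(t,"s9.png",235,120,335,195,8)
o=robot.get_obs(); print(o["tool_pos"],o["ee_rot"])
E
```

```text
time: 7.9
tool_pos: [0.526, -0.1329, 0.1007]
ee_rot: [-1.57, -0.001, 0.473]
wrist_force: [0.9, 0.1, 0.4]
width: 0.0003
[ 0.52620893 -0.13213568  0.1006963 ] [-1.57056467e+00 -6.82292386e-04  4.75148154e-01]
```

View pics/w9.png

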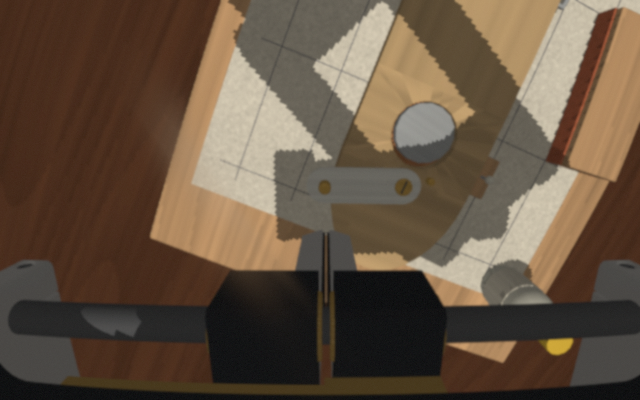

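View pics/s9.png

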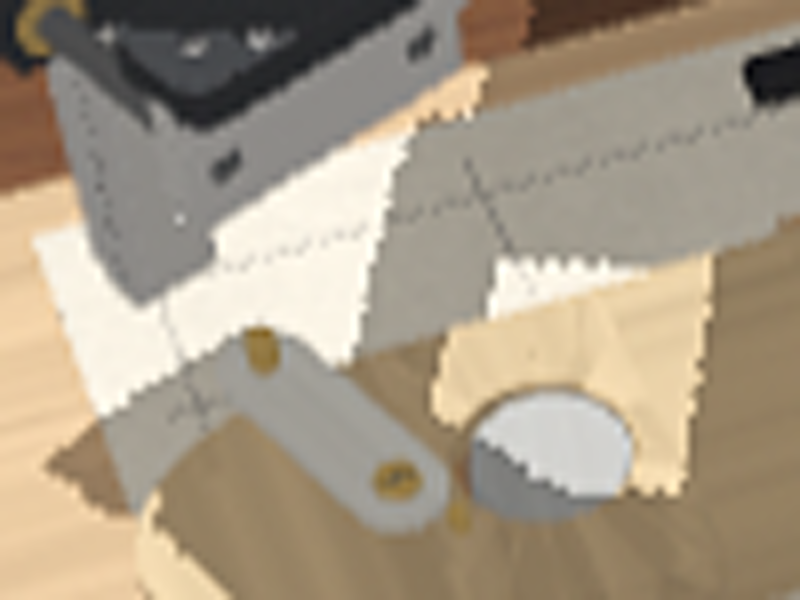

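The wrist view shows the peg at (325,187), dead ahead of the shut fingers (326,235), and the plate lies square to the push. I'll descend and compute the rows.

```bash
python3 - <<'E'
from path import *
w=robot.snapshot("wrist"); print("wrist peg, pivot",ray(w,[[324.5,186.5]],.0637),ray(w,[[403,186.5]],.0535))
E
python3 -m handwheel '[{"delta_pos":[0,8,0],"yaw":0},{"delta_pos":[0,16,0],"yaw":0},{"delta_pos":[0,24,0],"yaw":0},{"delta_pos":[0,31,0],"yaw":0},{"delta_pos":[0,36,0],"yaw":0},{"delta_pos":[0,40,0],"yaw":0},{"delta_pos":[0,42,0],"yaw":0},{"delta_pos":[0,43,0],"yaw":0},{"delta_pos":[0,43,0],"yaw":0}]'
python3 - <<'E'
from path import *
import path
path.piv=np.array([.5605,-.088])
o=robot.get_obs(); print(o["tool_pos"],o["ee_rot"])
for a in np.arange(1.94,.75,-.1):
    p,y=tcp(a,.012,.0575); print(round(a,2),rel(p,y,o["tool_pos"],o["ee_rot"][2]))
E
```

```text
wrist peg, pivot [[ 0.5144375  -0.11005399  0.0637    ]] [[ 0.56153981 -0.08814634  0.0535    ]]
time: 8.95
tool_pos: [0.5259, -0.1334, 0.0576]
ee_rot: [-1.571, -0.0, 0.474]
wrist_force: [-0.0, -0.8, 0.0]
width: 0.0005
[ 0.52594034 -0.13336422  0.05758209] [-1.57092219e+00 -2.78272950e-04  4.73872711e-01]
1.94 (array([-0.8,  0.1, 13.7]), np.float64(0.02))
1.84 (array([-1.6,  0.1, 18.9]), np.float64(0.12))
1.74 (array([-1.9,  0.1, 24.3]), np.float64(0.22))
1.64 (array([-1.7,  0.1, 29.6]), np.float64(0.32))
1.54 (array([-0.9,  0.1, 34.9]), np.float64(0.42))
1.44 (array([ 0.4,  0.1, 40. ]), np.float64(0.52))
1.34 (array([ 2.2,  0.1, 45.1]), np.float64(0.62))
1.24 (array([ 4.5,  0.1, 49.9]), np.float64(0.72))
1.14 (array([ 7.2,  0.1, 54.4]), np.float64(0.82))
1.04 (array([10.4,  0.1, 58.7]), np.float64(0.92))
0.94 (array([14. ,  0.1, 62.6]), np.float64(1.02))
0.84 (array([18. ,  0.1, 66.2]), np.float64(1.12))
```

```bash
python3 -m handwheel '[{"delta_pos":[0,0,5],"yaw":0.01},{"delta_pos":[-0.5,0,9],"yaw":0.02},{"delta_pos":[-0.8,0,13],"yaw":0.03},{"delta_pos":[-1.3,0,16.5],"yaw":0.07},{"delta_pos":[-1.7,0,20.5],"yaw":0.15},{"delta_pos":[-1.9,0,24.3],"yaw":0.22},{"delta_pos":[-1.7,0,29.6],"yaw":0.32},{"delta_pos":[-0.9,0,34.9],"yaw":0.42},{"delta_pos":[0.4,0,40],"yaw":0.52},{"delta_pos":[2.2,0,45.1],"yaw":0.62},{"delta_pos":[4,0,49],"yaw":0.7},{"delta_pos":[4.5,0,49.9],"yaw":0.72}]'
python3 - <<'E'
from path import *
import path
path.piv=np.array([.5605,-.088])
w=robot.snapshot("wrist"); save(w,"w10.png",160,50,560,300,2)
t=robot.snapshot("scene"); save(t,"s10.png",235,120,335,195,8)
o=robot.get_obs(); print(o["tool_pos"],o["ee_rot"],o["wrist_force"])
for a in np.arange(1.24,.04,-.1):
    p,y=tcp(a,.012,.0575); print(round(a,2),rel(p,y,o["tool_pos"],o["ee_rot"][2]))
E
```

```text
time: 10.15
tool_pos: [0.5074, -0.0867, 0.0578]
ee_rot: [-1.571, -0.002, -0.247]
wrist_force: [0.7, -2.0, -1.0]
width: 0.0006
[ 0.50727496 -0.08674788  0.05774771] [-1.57087538e+00 -9.14421224e-04 -2.44765068e-01] [-0.04383852 -1.31902993 -0.05245202]
1.24 (array([-0.1,  0.2, -0.2]), np.float64(0.002))
1.14 (array([-1. ,  0.2,  5. ]), np.float64(0.102))
1.04 (array([-1.4,  0.2, 10.4]), np.float64(0.202))
0.94 (array([-1.3,  0.2, 15.7]), np.float64(0.302))
0.84 (array([-0.6,  0.2, 21. ]), np.float64(0.402))
0.74 (array([ 0.6,  0.2, 26.2]), np.float64(0.502))
0.64 (array([ 2.3,  0.2, 31.2]), np.float64(0.602))
0.54 (array([ 4.5,  0.2, 36.1]), np.float64(0.702))
0.44 (array([ 7.2,  0.2, 40.7]), np.float64(0.802))
0.34 (array([10.3,  0.2, 45. ]), np.float64(0.902))
0.24 (array([13.8,  0.2, 49. ]), np.float64(1.002))
0.14 (array([17.7,  0.2, 52.6]), np.float64(1.102))
```

View pics/w10.png

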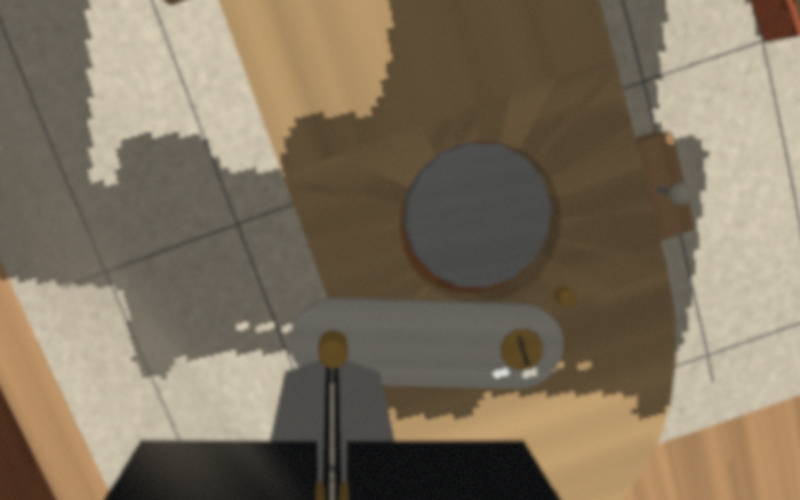

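View pics/s10.png

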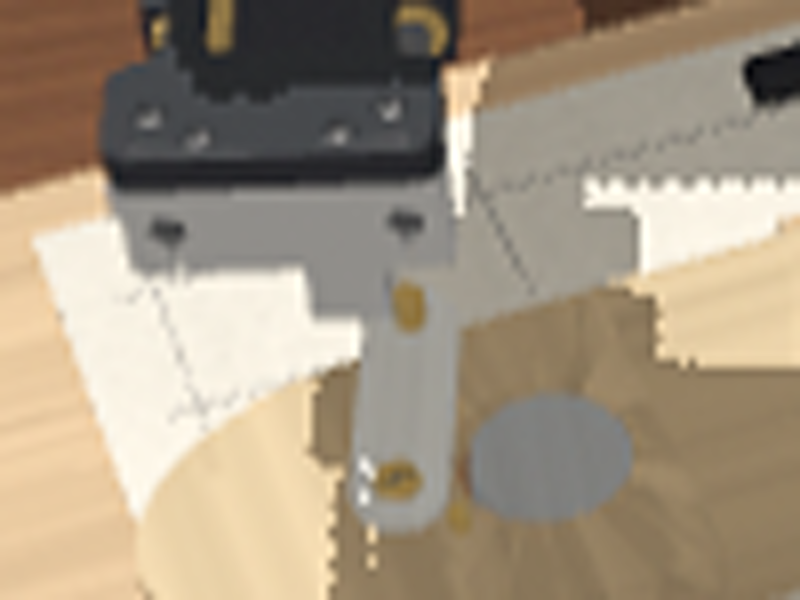

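The keeper follows well: the peg is at w10 (333,345), right against the fingertips and centred. I'll continue to about 0.24 rad.

```bash
python3 -m handwheel '[{"delta_pos":[-0.6,0,3],"yaw":0.06},{"delta_pos":[-1.1,0,7],"yaw":0.14},{"delta_pos":[-1.4,0,12],"yaw":0.23},{"delta_pos":[-1.2,0,17],"yaw":0.33},{"delta_pos":[-0.4,0,22],"yaw":0.42},{"delta_pos":[0.6,0,26.2],"yaw":0.5},{"delta_pos":[2.3,0,31.2],"yaw":0.6},{"delta_pos":[4.5,0,36.1],"yaw":0.7},{"delta_pos":[7.2,0,40.7],"yaw":0.8},{"delta_pos":[10.3,0,45],"yaw":0.9},{"delta_pos":[13,0,48],"yaw":0.98},{"delta_pos":[13.8,0,49],"yaw":1.0}]'
python3 - <<'E'
from path import *
import path
path.piv=np.array([.5605,-.088])
w=robot.snapshot("wrist"); save(w,"w11.png",160,50,560,300,2)
t=robot.snapshot("scene"); save(t,"s11.png",235,120,335,195,8)
o=robot.get_obs(); print(o["tool_pos"],o["ee_rot"],o["wrist_force"])
for a in np.arange(.24,-.05,-.04):
    p,y=tcp(a,.012,.0575); print(round(a,2),rel(p,y,o["tool_pos"],o["ee_rot"][2]))
E
```

```text
time: 11.45
tool_pos: [0.5323, -0.0429, 0.0576]
ee_rot: [-1.572, -0.0, -1.246]
wrist_force: [-0.8, -2.6, 0.5]
width: 0.0007
[ 0.53228009 -0.04279024  0.05749732] [-1.57111611e+00  3.21311688e-05 -1.24431486e+00] [-0.89722579 -0.77674292  0.83536926]
0.24 (array([-0.2, -0. ,  0.3]), np.float64(0.002))
0.2 (array([-0.6, -0. ,  2.4]), np.float64(0.042))
0.16 (array([-0.9, -0. ,  4.5]), np.float64(0.082))
0.12 (array([-1.2, -0. ,  6.7]), np.float64(0.122))
0.08 (array([-1.4, -0. ,  8.8]), np.float64(0.162))
0.04 (array([-1.5, -0. , 10.9]), np.float64(0.202))
-0.0 (array([-1.5, -0. , 13.1]), np.float64(0.242))
-0.04 (array([-1.4, -0. , 15.2]), np.float64(0.282))
```

View pics/w11.png

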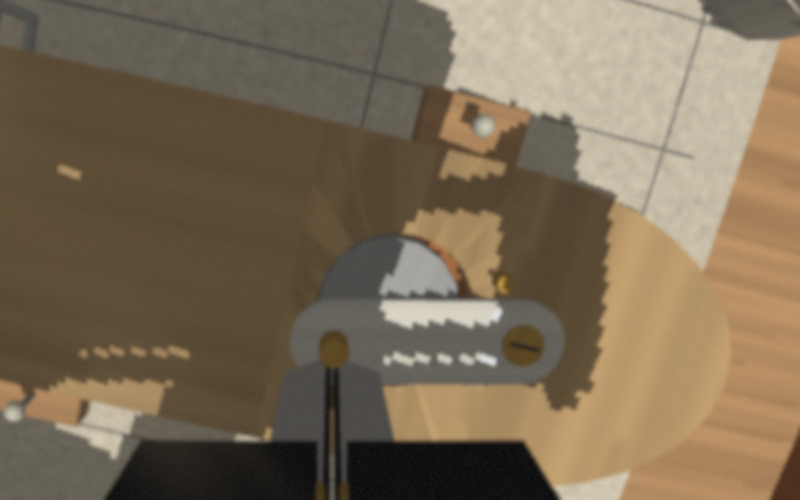

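View pics/s11.png

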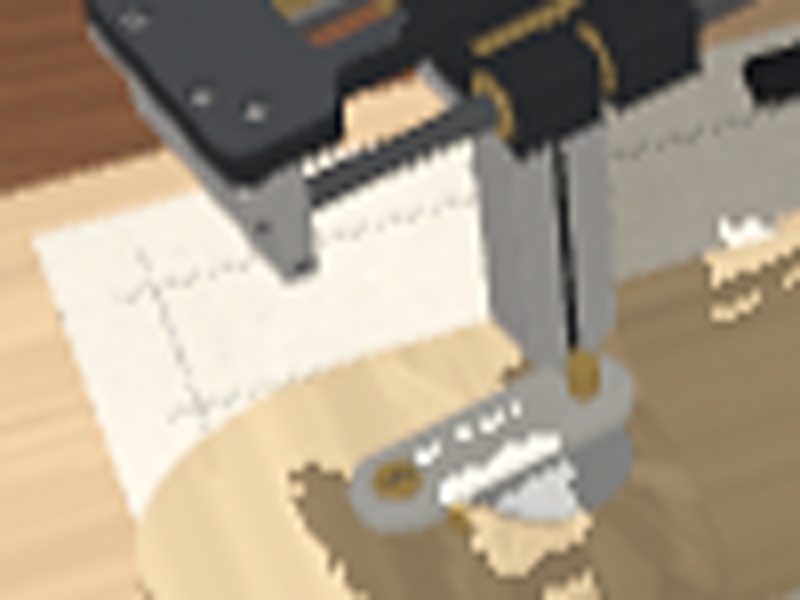

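```bash
python3 -m handwheel '[{"delta_pos":[-0.4,0,1.5],"yaw":0.03},{"delta_pos":[-0.7,0,3],"yaw":0.06},{"delta_pos":[-0.9,0,4.5],"yaw":0.08},{"delta_pos":[-1.1,0,6],"yaw":0.11},{"delta_pos":[-1.3,0,7.5],"yaw":0.14},{"delta_pos":[-1.4,0,8.8],"yaw":0.16},{"delta_pos":[-1.5,0,9.5],"yaw":0.175},{"delta_pos":[-1.5,0,9.5],"yaw":0.175}]'
python3 - <<'E'
from path import *
w=robot.snapshot("wrist"); save(w,"w12.png",160,50,560,300,2)
F=[robot.get_obs()["wrist_force"]]
o=robot.get_obs(); print(o["tool_pos"],o["ee_rot"],o["wrist_force"])
E
```

```text
time: 12.35
tool_pos: [0.5409, -0.0382, 0.0574]
ee_rot: [-1.571, 0.0, -1.421]
wrist_force: [-1.0, -1.2, 0.7]
width: 0.0006
[ 0.54081916 -0.03816146  0.05737013] [-1.57095517e+00  2.64801560e-04 -1.42049997e+00] [-0.48103117 -1.59434552  0.45000361]
```

View pics/w12.png

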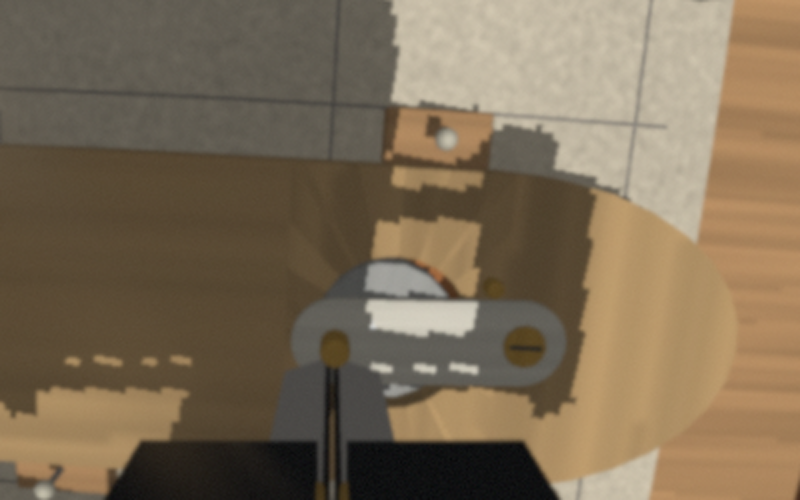

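The fuselage edge is still tilted about 0.05 rad to the plate, and the plate is almost at the pin (w12 492,288). I'll use small nudges with force checks.

```bash
python3 -m handwheel '[{"delta_pos":[-0.1,0,0.5],"yaw":0.01},{"delta_pos":[-0.1,0,1.0],"yaw":0.02},{"delta_pos":[-0.1,0,1.5],"yaw":0.03},{"delta_pos":[-0.1,0,1.5],"yaw":0.03}]'; python3 -m handwheel '[{"delta_pos":[0,0,0.4],"yaw":0.01},{"delta_pos":[0,0,0.7],"yaw":0.015},{"delta_pos":[0,0,0.7],"yaw":0.015}]'
python3 - <<'E'
from path import *
w=robot.snapshot("wrist"); save(w,"w13.png",160,50,560,300,2)
for i in range(3): robot.snapshot("top"); print(robot.get_obs()["wrist_force"])
E
```

```text
time: 12.8
tool_pos: [0.5424, -0.0377, 0.0574]
ee_rot: [-1.571, 0.0, -1.451]
wrist_force: [-1.1, -0.8, 0.3]
width: 0.0007
time: 13.1
tool_pos: [0.5429, -0.0376, 0.0574]
ee_rot: [-1.571, 0.001, -1.466]
wrist_force: [-1.0, 0.2, 0.3]
width: 0.0007
[-1.02483855 -0.01935851  0.98265477]
[-1.39061418  0.30354674  0.53008866]
[-1.34470612  0.22699661  0.09988699]
```

View pics/w13.png

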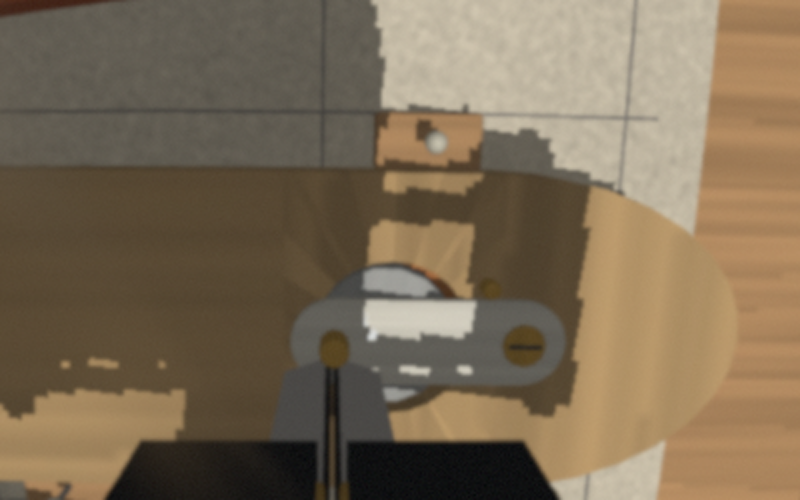

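```bash
python3 -m handwheel '[{"delta_pos":[0,0,0.3],"yaw":0.005},{"delta_pos":[0,0,0.6],"yaw":0.01},{"delta_pos":[0,0,0.6],"yaw":0.01}]'; python3 -c "
from h import *
for i in range(3): robot.snapshot('top'); print(robot.get_obs()['wrist_force'])"
```

```text
time: 13.6
tool_pos: [0.5433, -0.0377, 0.0574]
ee_rot: [-1.572, 0.0, -1.476]
wrist_force: [-2.1, 0.1, 0.1]
width: 0.0002
[-1.89903657  0.732541    1.09475113]
[-1.76778383  0.77111781  0.78384135]
[-3.41633678 -0.31165939  0.80858399]
```

The force is rising (about 1.3 to 2.3 N) and the tool lagged the command (0.4 of 0.6 mm), so the plate has met its stop. I'll back straight off, raise and check.

```bash
python3 -m handwheel '[{"delta_pos":[0,0,-2],"yaw":0},{"delta_pos":[0,0,-8],"yaw":0},{"delta_pos":[0,-10,-20],"yaw":0},{"delta_pos":[0,-50,-40],"yaw":0},{"delta_pos":[0,-90,-80],"yaw":0},{"delta_pos":[0,-130,-120],"yaw":0},{"delta_pos":[0,-130,-160],"yaw":0},{"delta_pos":[0,-130,-180],"yaw":0},{"delta_pos":[0,-130,-180],"yaw":0}]'
python3 - <<'E'
from h import *
t=robot.snapshot("scene"); save(t,"s14.png",235,85,435,235,4)
t=robot.snapshot("top"); save(t,"t14.png",240,160,400,280,5)
f=lambda u,v:[240+(u+.5)/5-.5,160+(v+.5)/5-.5]
E
```

```text
time: 14.65
tool_pos: [0.3634, -0.0551, 0.1888]
ee_rot: [-1.566, -0.002, -1.477]
wrist_force: [0.4, 0.4, 0.1]
width: 0.0004
```

View pics/s14.png

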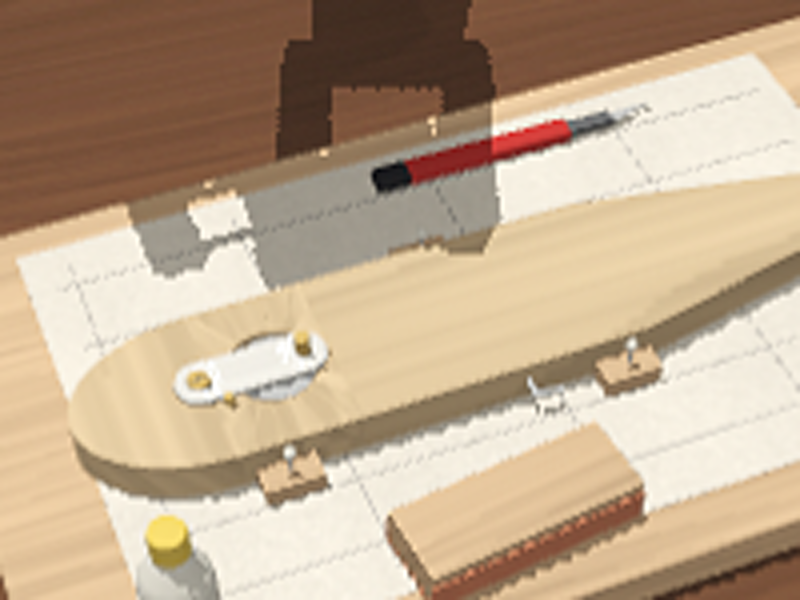

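View pics/t14.png

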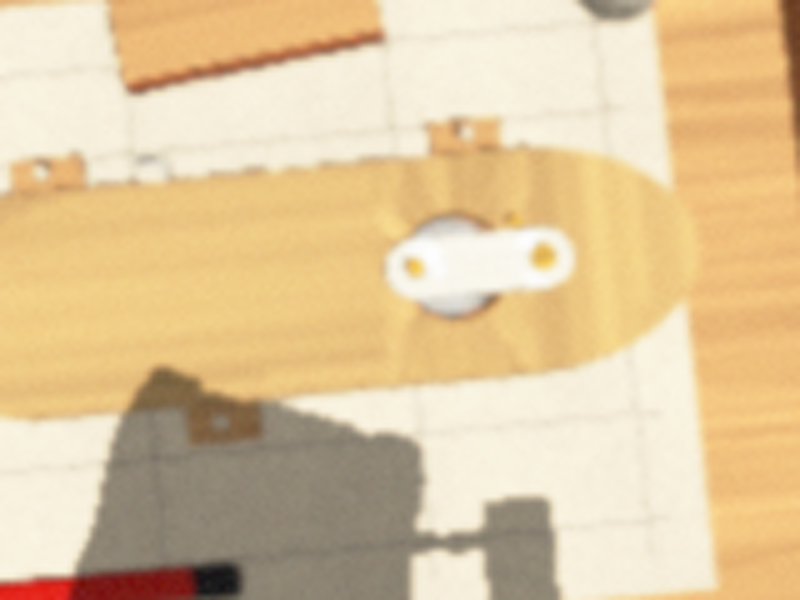

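The keeper lies parallel to the fuselage, about 0.01 rad from shut and against the pin. The disc is flat beneath it, the bystanders are at their starting pixels, and the arm is clear. Handing in.

```bash
python3 -m handwheel '[{"delta_pos":[0,0,0],"yaw":0},{"delta_pos":[0,0,0],"yaw":0},{"delta_pos":[0,0,0],"yaw":0}]'; python3 -c "
from bench import robot
print(robot.close_job())"
```

```text
time: 15.05
tool_pos: [0.3649, -0.0547, 0.1869]
ee_rot: [-1.572, 0.001, -1.475]
wrist_force: [-0.5, 0.3, -0.2]
width: 0.0006
the job is handed in; nothing more can be done
None
```

I nudged the bare steel disc along the nose with two fingertips set 24 mm apart until it dropped flat into its pocket. I then pushed the keeper round by its peg with the shut fingers until it met its stop pin, backed clear and handed in at about 15 s; no verdict was reported.

**Last checks:**
- **Disc:** it lay flat in the pocket in both the scene and top views before the keeper moved.
- **Keeper:** about 0.01 rad from shut and lying at its pin.
- **Forces:** the readings between moves never passed about 3.5 N. I did not log forces during the moves themselves.
- **Bystanders:** the sanding block, glue bottle and knife looked unmoved. I judged that by eye against the first pictures.

**Disagreement:** the scene and top cameras differed by up to 4 mm in x on the pivot and peg. I used values between the two, with the wrist camera as a cross-check.

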